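# Squeeze test of a sealed sample pot in the lever tester

## Robot

A 7-joint arm with a two-finger parallel gripper is mounted at the origin on a cart in front of the work surface, level with it; the furniture and walls round the work are solid. World frame = base frame: x ahead of the robot, y to its left, z up, the work surface at z = 0. Lengths are in mm, angles in rad, forces in N, time in s.
With the tool pointing down it reaches from about 400 to 875 mm from the base axis. Payload 19.3 kg.
Tool frame: the origin (TCP) lies at the very end of the fingers, on their centre line; the grasp point (between the pads) lies 19 mm behind it (grip_point_offset is the z of the grasp point in the tool frame, in mm); z points along the fingers, x is the direction in which the jaws open and shut, and the axes are right-handed (so a half turn about z gives the same grasp; the last joint's range is limited). The gripper opens to 85 mm and grips with 20 to 120 N. Pads are 22 mm wide; open, the fingers measure 114 mm over their backs; the gripper's body (76 mm by 85 mm) begins 54 mm behind the grasp point. The pads swing forward as they close: fully open they stand 13 mm farther back than shut.
Start: joints at [1.067, 0.521, -0.036, 1.599, 0.021, 1.021, -0.113], TCP at [262.673, -567.113, 231.291] pointing down, gripper open.
Joint ranges: [-2.91, 2.91], [-0.3, 2.13], [-1.5, 1.42], [0.17, 2.43], [-1.26, 4.41], [0.16, 1.93], [-2.52, 2.52]. Speed limits (rad/s): [1.89, 1.89, 2.39, 2.39, 3.01, 3.01, 3.01].

## Interface

Orientations are given as a 3x3 rotation matrix whose columns are the frame's x, y, z axes.
In Python, from workcell import movep, movel, goto_joints, open_gripper, clamp, wait, inverse_kinematics, read_state, camera, PlanningError, finish_job, grip_point_offset gives the robot as it stands. Calls block until the motion is done:
- movep(position, orientation): joint-space move of the TCP to a pose.
- movel(position, frame=None, max_speed=150, guard=None): straight line of the TCP; frame=None keeps the orientation; max_speed is the mean speed in mm/s. With guard (N) it stops when the force on the tool has changed by that much, and returns True; else False.
- goto_joints(angles): joint-space move.
- open_gripper() and clamp(): open the fingers fully, or close them until they stop; the grip force is fixed at half the most.
- wait(seconds).
- inverse_kinematics(position, orientation): joint angles nearest the present ones, or None.
- read_state(): the state.
- camera(name): name is "side" or "top"; returns a dict with "image" (480x640x3 uint8, blue, green, red), "range_z" (480x640 float32, mm along the optical axis (not along the pixel's ray), 0 where there is no reading), "fx", "fy", "cx", "cy" (pixels), "cam_to_world" (4x4, takes a point from camera to world coordinates). Camera axes: x right, y up, looking along -z (the intrinsics and any distortion apply to the point x, -y, -z); pixel columns grow to the right and rows downward; lengths in mm; the calibration is good to about 2 mm. A picture is of the moment at which its call begins.
A pose or a line that the arm cannot do raises PlanningError and nothing moves.
- finish_job(): hands the job in, once; it reports no verdict.
The state is a dict: "time": time; "qpos": joint angles; "qvel": joint speeds; "joint_efforts": joint torques, N m; "eef_pos": TCP position; "tool_rot": TCP orientation; "ft_force": force on the tool from outside, world axes, zero at the start; "torque": the same for the moment, N m; "finger_gap": finger opening in mm.
Only numpy, scipy, OpenCV 4.12 (cv2) and the standard library are available. Lean on these libraries where they do the work, as an engineer would, in place of code of your own. Each camera call takes 0.05 s, during which the arm holds its last target.

## Task

Give the pot in the lever tester its squeeze test, working with the fingertips only. First push the loose drag hand on the dial back by its pin until it rests against the pointer; then press the free corner of the tilt plate down at its thumb pad until the pointer stands at the setting mark on the rim, keep it there for two seconds and let the plate come all the way up again, so that the drag hand is left standing at the mark. Lift and carry nothing, and leave the pot, the setting mark and the other things where they are.

Things in the scene. Friction and masses are not known exactly. Their poses are not given: they have to be found in the camera images.
- tester: Lever tester, heavy, fixed: base 190 (x) by 300 (y), 16 mm high. Origin: centre of its underside; x from the dial front to the back, z up. Hands and tilt plate turn about a shaft along its x through y=+70, z=82 mm. Dial face at x=-80, rim 147 mm from the shaft. Steel plate, x -50 to 50, reaches 186 mm from the shaft to -y; a 35 mm barrel on it, 60 mm from the shaft, sits over the pot.
- plate (a joint): Turn of the tilt plate and its pointer, rad: 0 at rest (springs hold it up against a stop), grows as the free corner is pressed down, end stop 0.44; pressing swings the pointer to the tester's -y. At the thumb pad it takes about 2 N to start and 28 N more per rad (10 N at 0.3); it springs back by itself.
- thumb_pad (a point): Centre of the top of the round rubber thumb pad (32 mm across, 3 mm thick) on the plate's free corner nearest the front, 165 mm from the shaft, about 143 mm above the worktop at rest. It sinks about 16.5 mm per 0.1 rad and shifts up to 14 mm towards the tester's -y as it goes down.
- pointer_tip (a point): Line end of the black pointer, 137 mm from the shaft. The pointer is fixed to the tilt plate.
- drag (a joint): Angle of the drag hand on the plate's scale, rad (0 = dial zero, larger is farther to -y). It turns with a little friction (0.2 N at its pin) and stays where left. The pointer pushes it ahead towards -y and leaves it behind on the way back; pushed back towards +y it stops on the pointer, where both read the same.
- drag_pin (a point): Middle of the drag hand's pin: steel, 9 mm thick, 30 mm long, sticking out of the hand to the front (tester's -x), 160 mm from the shaft, about 230 to 240 mm above the worktop. The point lies 14 mm from the pin's front end and 16 mm in front of the thin hand; pointer and scale lie behind the hand, so the room in front of it is free.
- drag_line (a point): Reading point of the drag hand, 137 mm from the shaft in the plane of the pointer.
- mark (a joint): Angle of the setting mark on the same scale, in rad: the value that the pointer must reach. The scale's divisions are 0.05 rad (7 mm) apart, every second one longer.
- mark_line (a point): Reading point of the setting mark, 137 mm from the shaft in the plane of the pointer. The mark is a small dark clip with a point, riding on the rim of the scale; it must not be shifted.
- nest (a point): Centre of the floor of the collar on the tester's base in which the pot stands.
- pot_test: The pot under test: sample pot with a white screw lid, 50 mm across, 66 mm high, standing in the collar under the tilt plate, its lid under the spring plunger. Origin at the centre of its underside.
- pot_a: Another sample pot, blue lid, 50 mm across, 66 mm high, waiting beside the tester; to be left alone.
- pot_b: Another sample pot, white lid on a reddish content, 50 mm across, 66 mm high, waiting beside the tester; to be left alone.
- date_stamp: Date stamp standing on the right, 25 x 42 x 76 mm; to be left alone.
- pen: Ball pen lying on the worktop, 142 mm long; to be left alone.
- tape: Roll of tape lying on the worktop, 100 mm across, 25 mm high; to be left alone.

How it is judged (in metres and radians):
On the way, in this order (a step that is already met when the one before it is completed fails the run):
1. the drag hand is pushed back to the pointer, which is at rest (distance between drag_line and pointer_tip below 0.007 m and value of joint plate below 0.04 rad), for 0.1 s.
2. the plate is pressed until the pointer stands at the setting mark, and kept there (distance between pointer_tip and mark_line below 0.007 m), for 1.5 s.
At the end, for the whole second after the job is handed in: The plate is fully up again (under 0.03 rad) after standing at the mark (within 7 mm) for 1.5 s; the drag hand, first brought back to the resting pointer, is left within 8 mm (about one division) of the setting mark; mark not shifted, pot upright in its collar (value of joint plate below 0.03 rad and distance between drag_line and mark_line below 0.008 m and velocity of joint drag between -0.02 and 0.02 rad/s and horizontal distance between pot_test and nest below 0.006 m and angle between pot_test's own z axis and vertical below 0.05 rad and distance of mark_line from where it was at the start of the episode below 0.003 m); the robot touches nothing.
It fails at once if the pot under test is lifted or pulled out of its collar (distance of pot_test from where it was at the start of the episode above 0.01 m).
It fails at once if the setting mark is shifted (distance of mark_line from where it was at the start of the episode above 0.003 m).
It fails at once if a waiting pot or another loose thing is moved (distance of any of pot_a, pot_b, date_stamp, tape from where it was at the start of the episode above 0.015 m or distance of pen from where it was at the start of the episode above 0.03 m).
It also fails if it takes over 46 s, if anything falls off the work surface, if the arm or the gripper's body presses on something with over 40 N, if the wrist force passes 120 N, or if a joint passes its speed limit or range.

## Working session

There is one attempt and no reset: what is moved stays moved. The work goes in short steps, each a Python script; the robot and the scene stay as the last script left them, time stands still between calls to the robot, and variables do not carry over. Pictures are saved under pics/ and viewed, and the job is handed in when it is done.

```bash
mkdir -p pics; ls
python3 - <<'E'
from workcell import *
import cv2,numpy as np,pickle
s=read_state();print(s["time"],s["eef_pos"],s["ft_force"],s["finger_gap"],grip_point_offset)
for n in("side","top"):
    c=camera(n);pickle.dump(c,open(f"{n}0.pkl","wb"));cv2.imwrite(f"pics/{n}0.png",c["image"])
    print(n,c["fx"],c["fy"],c["cx"],c["cy"],np.round(c["cam_to_world"],3).tolist(),[k for k in c])
E
```

```text
pics
0.0 [ 262.51685673 -566.79555061  230.71974817] [-0.0769576   0.46223361  0.03016494] 85.58637808701603 -18.700000000000003
side 478.14847888172454 478.14847888172454 321.8166011785098 240.45049734892075 [[-0.883, 0.294, -0.366, 98.111], [-0.469, -0.53, 0.706, 969.963], [0.014, 0.795, 0.606, 892.951], [0.0, 0.0, 0.0, 1.0]] ['image', 'range_z', 'fx', 'fy', 'cx', 'cy', 'cam_to_world']
top 517.7982441898077 517.7982441898077 315.1256572375028 239.53932070748883 [[-0.008, 0.987, -0.159, 399.523], [-1.0, -0.01, -0.016, 80.537], [-0.017, 0.159, 0.987, 1185.719], [0.0, 0.0, 0.0, 1.0]] ['image', 'range_z', 'fx', 'fy', 'cx', 'cy', 'cam_to_world']
```

View pics/side0.png

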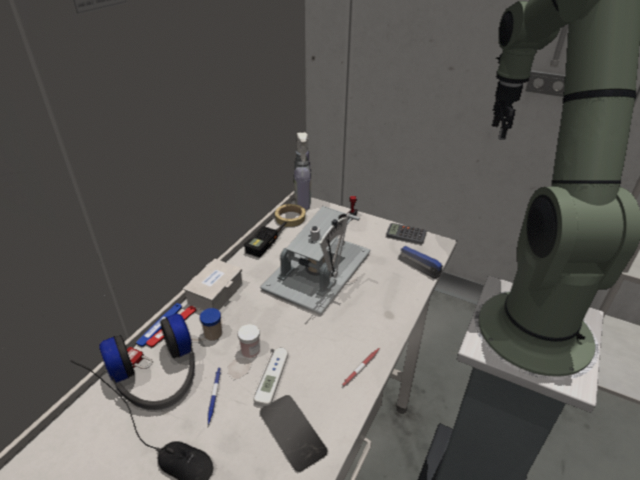

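View pics/top0.png

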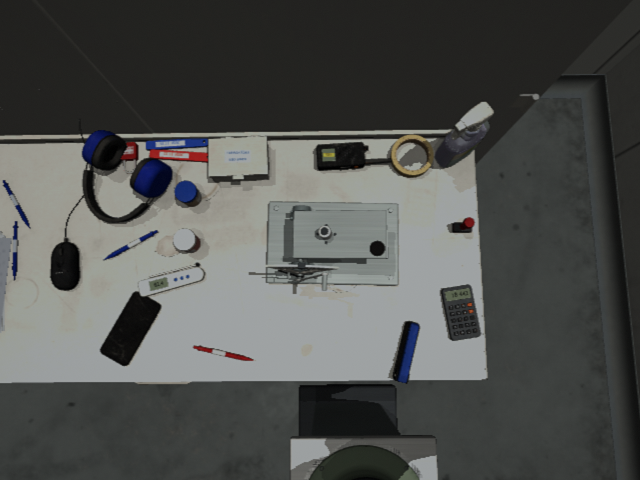

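Run:
```python
import cv2,pickle
for n,(r0,r1,c0,c1) in dict(side=(190,310,250,410),top=(190,310,245,405)).items():
    im=pickle.load(open(f"{n}0.pkl","rb"))["image"][r0:r1,c0:c1]
    cv2.imwrite(f"pics/{n}0z.png",cv2.resize(im,None,fx=5,fy=5,interpolation=cv2.INTER_CUBIC))
```

```text
(no output)
```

View pics/side0z.png

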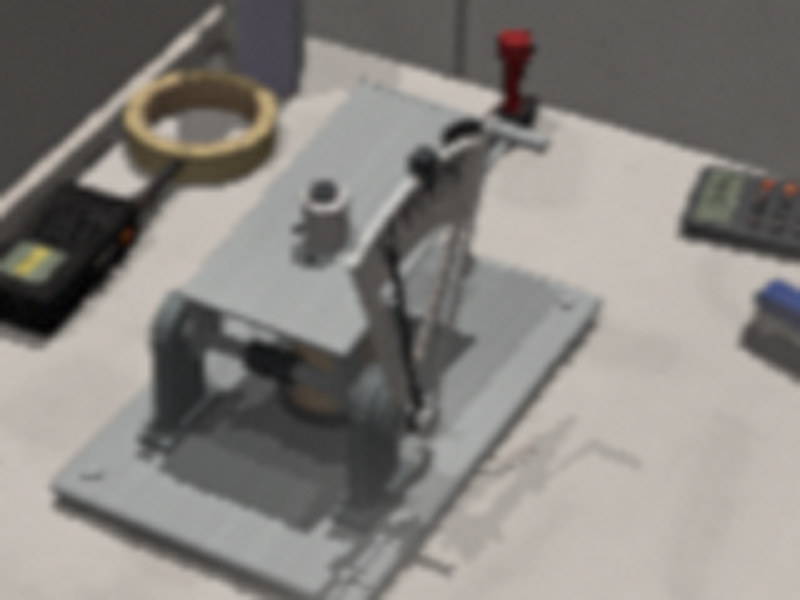

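View pics/top0z.png

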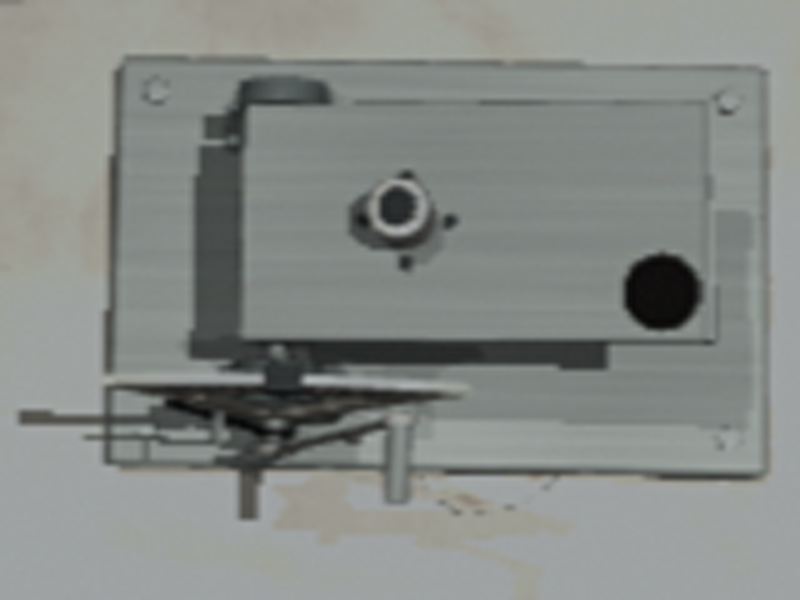

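```bash
cat > h.py <<'E'
import cv2,pickle,numpy as np
def load(n,k=0): return pickle.load(open(f"{n}{k}.pkl","rb"))
def cloud(c):
    v,u=np.mgrid[0:480,0:640]; z=c["range_z"]
    P=np.stack([(u-c["cx"])/c["fx"]*z,-(v-c["cy"])/c["fy"]*z,-z],-1)
    T=c["cam_to_world"]; W=P@T[:3,:3].T+T[:3,3]; W[z<=0]=np.nan; return W
def ray(c,u,v):
    d=np.array([(u-c["cx"])/c["fx"],-(v-c["cy"])/c["fy"],-1.]);T=c["cam_to_world"]
    d=T[:3,:3]@d; return T[:3,3],d/np.linalg.norm(d)
def onz(c,u,v,z):
    o,d=ray(c,u,v); return o+d*(z-o[2])/d[2]
def onx(c,u,v,x):
    o,d=ray(c,u,v); return o+d*(x-o[0])/d[0]
def tri(c1,p1,c2,p2):
    o1,d1=ray(c1,*p1);o2,d2=ray(c2,*p2)
    t=np.linalg.lstsq(np.stack([d1,-d2],1),o2-o1,rcond=None)[0]
    a,b=o1+t[0]*d1,o2+t[1]*d2; return (a+b)/2,np.linalg.norm(a-b)
def proj(c,p):
    T=c["cam_to_world"];q=T[:3,:3].T@(np.asarray(p)-T[:3,3]);return c["cx"]+c["fx"]*q[0]/-q[2],c["cy"]+c["fy"]*q[1]/q[2]
E
python3 - <<'E'
from h import *
for n in("top","side"):
    c=load(n);W=cloud(c);reg=np.zeros((480,640),bool)
    if n=="top":reg[190:300,255:410]=1
    else: reg[190:310,255:375]=1
    print(n,"table z",np.nanmedian(W[(np.abs(W[...,2])<15)][:,2]))
    im=c["image"];g=im.sum(2)
    m=reg&(W[...,2]>9)&(W[...,2]<23)
    r=cv2.minAreaRect(W[m][:,:2].astype(np.float32));print("base",m.sum(),r,np.median(W[m][:,2]))
    m=reg&(W[...,2]>110)&(W[...,2]<165)
    if n=="top":
        m[:,:]&=True; m[262:]=0
    r=cv2.minAreaRect(W[m][:,:2].astype(np.float32));print("plate",m.sum(),r,np.median(W[m][:,2]))
    d=m&(g<90)
    print("dark",d.sum(),np.nanmean(W[d],0),np.nanstd(W[d],0), np.argwhere(d).mean(0)[::-1])
    m=reg&(W[...,2]>195)&(W[...,2]<300)
    print(n,"high",m.sum());
    for v,u in np.argwhere(m)[:: max(1,m.sum()//40)]: print(u,v,W[v,u].round(0),im[v,u])
c=load("top");im=c["image"].copy()
hsv=cv2.cvtColor(im,cv2.COLOR_BGR2HSV)
E
```

```text
top table z -1.1018509071584504
base 5382 ((581.5128173828125, 59.275306701660156), (300.1517639160156, 190.40704345703125), 88.3638916015625) 15.234312338590371
plate 4442 ((581.7424926757812, 46.769996643066406), (193.65281677246094, 100.58308410644531), 88.15463256835938) 131.51249932205496
dark 154 [548.92056767 -26.01224879 142.60375683] [ 8.03400208 15.38827738  2.97511379] [375.93506494 247.80519481]
top high 368
298 263 [508. 128. 241.] [50 49 45]
299 264 [507. 126. 238.] [53 51 48]
268 265 [507. 185. 221.] [152 160 157]
277 265 [507. 168. 223.] [161 163 159]
286 265 [506. 151. 227.] [164 164 160]
295 265 [506. 134. 231.] [162 161 157]
304 265 [504. 117. 240.] [55 53 51]
313 265 [506. 100. 225.] [142 141 137]
268 266 [506. 185. 218.] [126 134 132]
277 266 [505. 168. 224.] [134 136 133]
286 266 [505. 151. 224.] [134 134 131]
295 266 [504. 134. 230.] [137 136 134]
304 266 [503. 117. 235.] [61 60 58]
313 266 [504. 100. 227.] [163 162 158]
322 266 [504.  84. 224.] [162 161 157]
331 266 [505.  67. 213.] [150 153 148]
272 267 [505. 178. 210.] [56 60 59]
281 267 [504. 161. 211.] [46
[... 2217 characters left out ...]
35 230 [503. 119. 208.] [66 69 71]
330 231 [503. 147. 222.] [69 70 73]
326 232 [505. 163. 229.] [188 190 190]
335 232 [503. 119. 201.] [71 73 77]
331 233 [503. 142. 213.] [51 52 55]
327 234 [503. 161. 223.] [ 97  99 102]
325 235 [505. 168. 223.] [164 167 168]
323 236 [508. 173. 223.] [186 190 190]
332 236 [503. 135. 200.] [76 79 82]
330 237 [503. 146. 204.] [75 77 81]
328 238 [503. 157. 208.] [56 58 60]
326 239 [503. 166. 211.] [53 56 57]
324 240 [504. 175. 214.] [78 81 84]
323 241 [506. 176. 211.] [87 90 94]
322 242 [506. 182. 212.] [103 106 110]
321 243 [506. 186. 211.] [103 107 109]
321 244 [505. 189. 211.] [81 83 86]
322 245 [505. 183. 204.] [74 78 80]
322 247 [505. 183. 198.] [79 81 85]
```

```bash
cat >> h.py <<'E'
yaw=-0.0286; C=np.array([581.5,59.3,0]); R=np.array([[np.cos(yaw),-np.sin(yaw),0],[np.sin(yaw),np.cos(yaw),0],[0,0,1]])
S=np.array([0,70.,82])
def tw(p): return C+R@np.asarray(p,float)
def wt(p): return (np.asarray(p)-C)@R
def dial(c,u,v,xt):   # ray onto tester plane x=xt -> polar (angle to -y, radius)
    o,d=ray(c,u,v); o=wt(o); d=R.T@d; p=o+d*(xt-o[0])/d[0]-S; return np.arctan2(-p[1],p[2]),np.hypot(p[1],p[2])
E
python3 - <<'E'
from h import *
c=load("side");im=c["image"];x0,y0=310,205
z=cv2.resize(im[205:280,310:370],None,fx=8,fy=8,interpolation=cv2.INTER_CUBIC)
z=cv2.convertScaleAbs(z,alpha=1.3,beta=10);cv2.imwrite("pics/side0d.png",z)
t=load("top");z=cv2.resize(t["image"][255:295,250:350],None,fx=8,fy=8,interpolation=cv2.INTER_CUBIC)
cv2.imwrite("pics/top0d.png",cv2.convertScaleAbs(z,alpha=1.4,beta=10))
# unwrap dial from side view, plane x=-80
A=np.linspace(-.5,.5,500);r=np.linspace(175,60,460);AA,RR=np.meshgrid(A,r)
T=c["cam_to_world"]
P=np.stack([np.full_like(AA,-82),70-RR*np.sin(AA),82+RR*np.cos(AA)],-1)@R.T+C
Q=(P-T[:3,3])@T[:3,:3]
u=c["cx"]+c["fx"]*Q[...,0]/-Q[...,2];v=c["cy"]+c["fy"]*Q[...,1]/Q[...,2]
w=cv2.remap(im,u.astype(np.float32),v.astype(np.float32),cv2.INTER_CUBIC)
for a in np.arange(-.5,.51,.1): cv2.line(w,(int((a+.5)*500),0),(int((a+.5)*500),10),(0,0,255),1)
for rr in(147,137): y=int((175-rr)*4);cv2.line(w,(0,y),(8,y),(0,255,0),1)
cv2.imwrite("pics/unw0.png",w)
E
```

```text
(no output)
```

View pics/side0d.png

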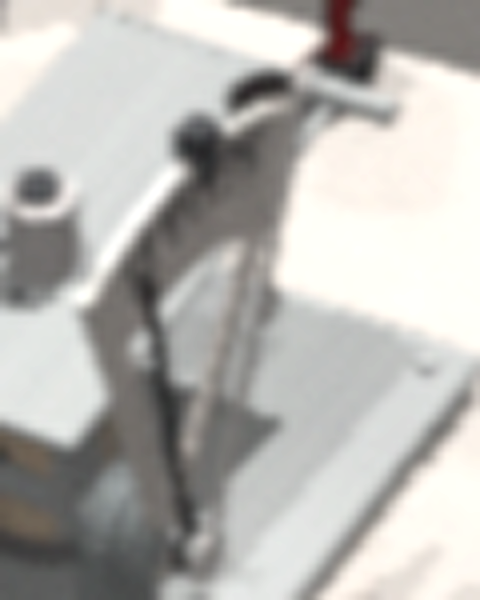

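View pics/unw0.png

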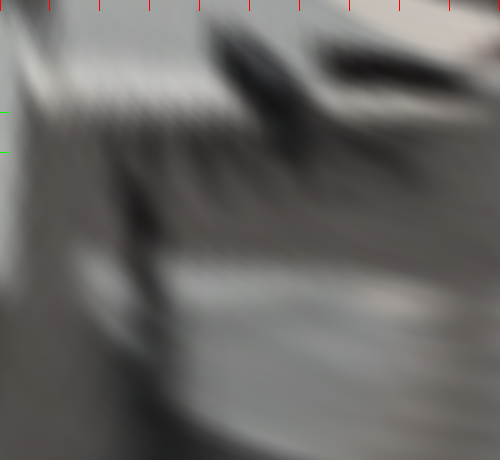

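View pics/top0d.png

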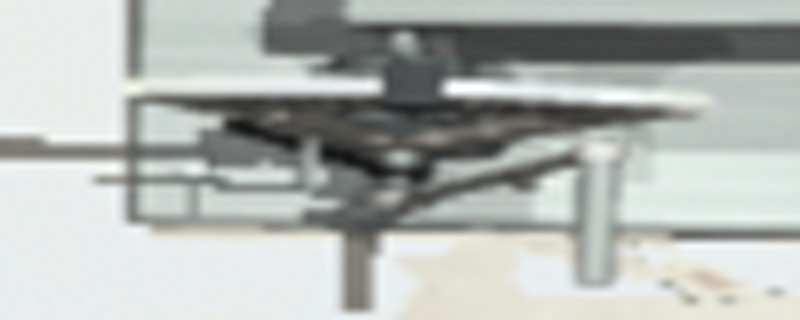

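Run:
```python
from h import *
t,s=load("top"),load("side");W=cloud(t)
f=lambda x0,y0,p:(x0+(p[0]+.5)/8-.5,y0+(p[1]+.5)/8-.5)
T=lambda p:f(250,255,p);SD=lambda p:f(310,205,p)
print("clip bbox in top cloud")
g=t["image"].sum(2);m=np.zeros_like(g,bool);m[260:272,290:312]=1;m&=(W[...,2]>232)
print(m.sum(),np.median(W[m],0),W[m].min(0),W[m].max(0),"tester",wt(np.median(W[m],0)))
q=wt(np.median(W[m],0))-S;print("ang",np.arctan2(-q[1],q[2]))
Ws=cloud(s);m=np.zeros_like(g,bool);m[214:230,328:342]=1;m&=(s["image"].sum(2)<230)&(Ws[...,0]<520)&(Ws[...,2]>222)
print(m.sum(),np.median(Ws[m],0),"uv",np.argwhere(m).mean(0)[::-1]);q=wt(np.median(Ws[m],0))-S;print("ang",np.arctan2(-q[1],q[2]))
for nm,pt,ps in(("clip",(412,80),(197,140)),("ptr tip",(230,122),(140,275)),("pin front",(595,280),(392,112)),("pin root",(598,150),(305,82))):
    p,e=tri(t,T(pt),s,SD(ps));q=wt(p);a=q-S;print(nm,p.round(1),"err",round(e,1),"tester",q.round(1),"ang",np.arctan2(-a[1],a[2]).round(3),"r",np.hypot(a[1],a[2]).round(1))
for xt in(-80,-84,-88):
    print(xt,"ptr top",dial(t,*T((230,122)),xt),"ptr side",dial(s,*SD((140,275)),xt),"clip side foot",dial(s,*SD((207,165)),xt),"clip side c",dial(s,*SD((197,140)),xt))
# thumb pad
m=np.zeros_like(g,bool);m[235:262,362:392]=1;m&=(g<110);n,l,st,ce=cv2.connectedComponentsWithStats(m.astype(np.uint8))
i=1+st[1:,4].argmax();print("pad",st[i],ce[i],onz(t,*ce[i],143),"depth",np.median(W[l==i],0));print("pad tester",wt(onz(t,*ce[i],143)))
m=np.zeros_like(g,bool);m[212:220,336:348]=1;m&=s["image"].sum(2)<120;uv=np.argwhere(m).mean(0)[::-1];print("side pad part",uv,m.sum(),onz(s,*uv,143))
from workcell import read_state;print(read_state()["tool_rot"])
```

```text
clip bbox in top cloud
47 [504.39009382 120.35110313 238.22620578] [498.88987733 114.73854829 234.43919903] [508.4938483  127.87090374 241.78897473] tester [-78.82419545  58.82109347 238.22620578]
ang 0.07143414442365877
30 [499.86662807 128.21317771 233.36251033] uv [334.7        223.13333333]
ang 0.022785058822666786
clip [505.4 122.  232.3] err 1.5 tester [-77.8  60.5 232.3] ang 0.063 r 150.6
ptr tip [499.5 166.5 212.8] err 1.5 tester [-85.  104.8 212.8] ang -0.26 r 135.3
pin front [459.5  80.4 232.7] err 0.2 tester [-122.6   17.6  232.7] ang 0.335 r 159.5
pin root [489.3  79.4 233.2] err 0.3 tester [-92.8  17.4 233.2] ang 0.335 r 160.1
-80 ptr top (np.float64(-0.497777421792694), np.float64(83.16340844523047)) ptr side (np.float64(-0.2141580888852201), np.float64(126.78978206132845)) clip side foot (np.float64(0.10121162925262711), np.float64(139.61103328707355)) clip side c (np.float64(0.04528518176217256), np.float64(152.6500256963824))
-84 ptr top (np.float64(-0.3081067053291081), np.float64(118.88594013071682)) ptr side (np.float64(-0.2581005783227313), np.float64(134.7597168
[... 216 characters left out ...]
np.float64(156.88535905848963)) ptr side (np.float64(-0.2970698922616893), np.float64(142.96058053129613)) clip side foot (np.float64(-0.010304460592694097), np.float64(151.43029018415993)) clip side c (np.float64(-0.0522810945987192), np.float64(164.99122581274025))
pad [370 241  14  15 161] [376.60248447 248.03726708] [548.35772345 -27.35588743 143.        ] depth [548.61982323 -27.9837697  142.67384931]
pad tester [-30.65070242 -87.56818922 143.        ]
side pad part [341.71428571 215.71428571] 7 [555.1707631  -30.33335383 143.        ]
[[ 4.20336609e-01 -9.07368133e-01 -4.55399166e-04]
 [-9.07367737e-01 -4.20336852e-01  8.49325992e-04]
 [-9.62072391e-04  5.62117036e-05 -9.99999536e-01]]
```

Run:
```python
from workcell import *
import numpy as np,pickle,cv2
for sx in(1,-1):
    O=np.array([[sx,0,0],[0,-sx,0],[0,0,-1.]])
    for p in([470,38,350],[470,160,222],[548,-28,110]): 
        q=inverse_kinematics(p,O);print(sx,p,None if q is None else np.round(q,2))
    if all(inverse_kinematics(p,O) is not None for p in([470,38,350],[470,160,222],[548,-28,110])) and inverse_kinematics([470,38,350],O)[6].__abs__()<2.2: break
print("use",sx); np.save("O.npy",O)
clamp(); 
movep([470,30,380],O); s=read_state();print(s["time"],s["eef_pos"],s["finger_gap"],s["ft_force"])
movel([470,35,222],max_speed=120);s=read_state();print(s["time"],s["eef_pos"],s["ft_force"])
for n in("side","top"):
    c=camera(n);pickle.dump(c,open(f"{n}1.pkl","wb"))
    im=c["image"][190:310,250:410] if n=="side" else c["image"][190:310,245:405];cv2.imwrite(f"pics/{n}1.png",cv2.resize(im,None,fx=4,fy=4,interpolation=cv2.INTER_CUBIC))
```

```text
1 [470, 38, 350] [ 0.37  0.2  -0.67  1.8   0.14  1.19 -0.35]
1 [470, 160, 222] [ 0.21  0.44 -0.85  1.91  0.4   0.97 -0.83]
1 [548, -28, 110] [ 0.3   0.61 -0.5   1.89  0.41  0.75 -0.43]
use 1
3.1833 [470.16963493  29.05923462 379.73393611] -0.031149388922412608 [ 0.63307823  0.56825249 -0.08384857]
4.65 [470.27587523  35.01576052 222.52532858] [-0.25584525 -0.26329416 -0.27863015]
```

View pics/side1.png

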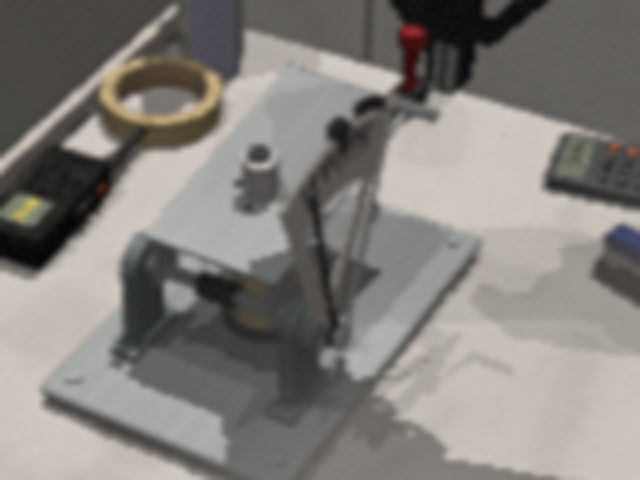

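View pics/top1.png

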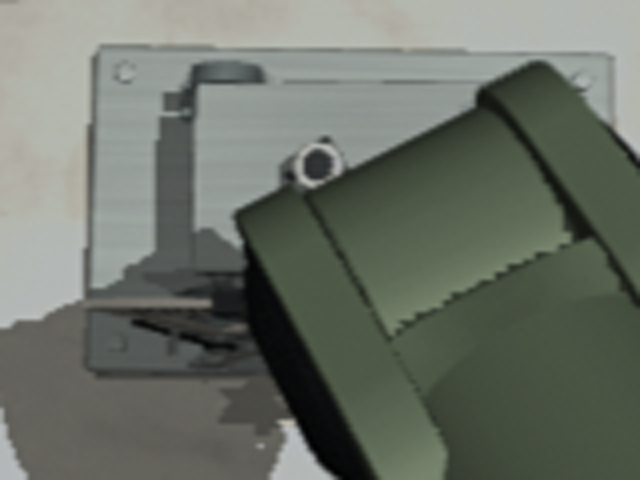

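The side view shows the closed fingertips (about (450,80)) beyond the pin (about (415,105)), on its -y side and at its height. The top view is blocked by the arm. I'll push now.

Run:
```python
from workcell import *
import numpy as np,pickle,cv2
def cam(k):
    for n in("side","top"):
        c=camera(n);pickle.dump(c,open(f"{n}{k}.pkl","wb"))
        im=c["image"][190:310,250:410] if n=="side" else c["image"][190:310,245:405];cv2.imwrite(f"pics/{n}{k}.png",cv2.resize(im,None,fx=4,fy=4,interpolation=cv2.INTER_CUBIC))
g=movel([470,135,222],max_speed=80,guard=8);s=read_state();print(g,s["time"],s["eef_pos"],s["ft_force"])
g=movel([470,180,222],max_speed=20,guard=3);s=read_state();print(g,s["time"],s["eef_pos"],s["ft_force"])
cam(2)
```

```text
False 6.15 [470.05629184 134.49097312 221.96200059] [-0.89972966  0.66121755  0.07522202]
True 7.4167 [469.87679489 158.73155761 221.63848734] [ 0.87530334 -4.40571452  1.43420203]
```

View pics/side2.png

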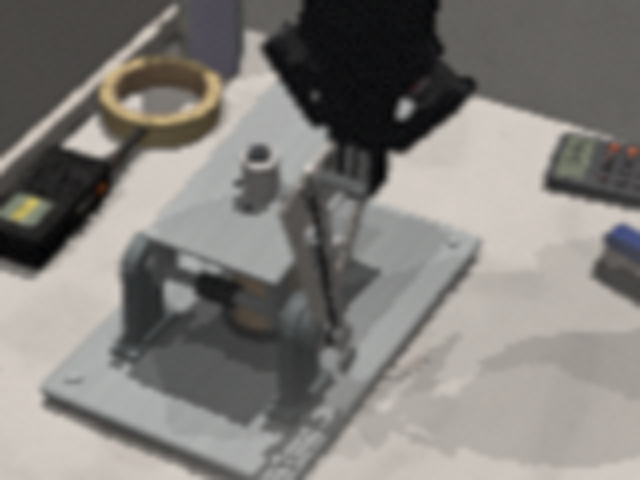

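Contact came at y=158.7, where I predicted 158. The pin now sits at about (345,180), next to the pointer. I'll back off, rise and check.

Run:
```python
from workcell import *
import numpy as np,pickle,cv2
O=np.load("O.npy")
wait(0.2)
movel([470,120,222],max_speed=100)
movel([470,100,330],max_speed=150)
movel([548,-28,260],max_speed=200)
s=read_state();print(s["time"],s["eef_pos"],s["ft_force"])
for n in("side","top"):
    c=camera(n);pickle.dump(c,open(f"{n}3.pkl","wb"))
c=pickle.load(open("side3.pkl","rb"))
im=np.hstack([c["image"][190:310,300:380],pickle.load(open("top3.pkl","rb"))["image"][190:310,245:325]])
cv2.imwrite("pics/s3.png",cv2.resize(im,None,fx=5,fy=5,interpolation=cv2.INTER_CUBIC))
```

```text
10.1167 [547.81829138 -26.79943045 260.50251129] [-0.12296919 -0.08757462 -1.16083148]
```

View pics/s3.png

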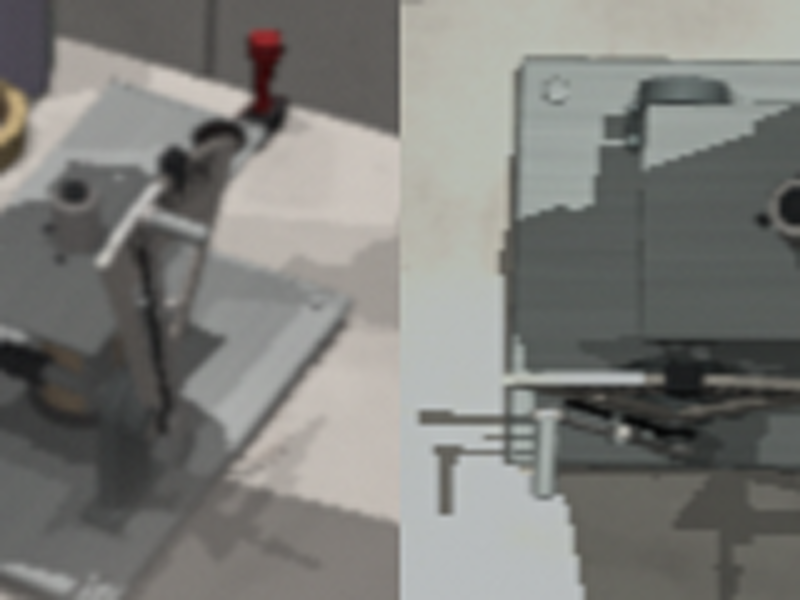

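The top view shows the pin at u≈274, over the pointer, and the mark unmoved at u≈301.6. Next I'll measure the pin angle and the plate tilt, then find contact with the pad.

Run:
```python
from h import *
t=load("top");W=cloud(t).reshape(-1,3);Q=wt(W);m=(abs(Q[:,0])<45)&(Q[:,1]<50)&(Q[:,1]>-110)&(Q[:,2]>115)&(Q[:,2]<150)
for y in range(-110,51,20):
    k=m&(abs(Q[:,1]-y)<5)&(Q[:,0]>10);print(y,np.median(Q[k,2]).round(1),end="; ")
t=load("top",3);s=load("side",3)
p=(245+(545-400+.5)/5-.5,190+(492.5)/5-.5);ps=(300+203.5/5-.5,190+235.5/5-.5)
q,e=tri(t,p,s,ps);a=wt(q)-S;print("\npin front",q,e,"ang",np.arctan2(-a[1],a[2]),np.hypot(a[1],a[2]))
from workcell import *
print(movel([548,-28,152],max_speed=120));wait(.15)
f0=read_state()["ft_force"];print(f0)
g=movel([548,-28,125],max_speed=15,guard=2.);s=read_state();print(g,s["time"],s["eef_pos"],s["ft_force"])
wait(.2);s=read_state();print(s["eef_pos"],s["ft_force"])
```

```text
-110 142.0; -90 139.9; -70 137.0; -50 134.5; -30 132.2; -10 130.9; 10 127.9; 30 125.6; 50 123.5; 
pin front [463.32626924 172.69671349 237.00044168] 0.7454277762714306 ang -0.25237835594242 160.0712975433812
False
[-0.70979204 -0.20570003  0.11515524]
True 12.2083 [547.94862189 -28.13935041 143.66860584] [ 0.86191322 -0.36463473  1.97815778]
[547.92364027 -28.13378484 143.83522952] [ 1.51420825 -0.45517526  2.99979922]
```

```bash
cat > press.py <<'E'
import sys,cv2,pickle
from h import *
from workcell import *
def pose(th):
    h,z=157.6,61.; sl=.117-th
    y=h*np.cos(th)+z*np.sin(th); zz=82+z*np.cos(th)-h*np.sin(th)+11*abs(np.tan(sl))
    p=tw([-30.7,70-y,zz]); return p
def go(th,v,k):
    p=pose(th);print(p.round(1));g=movel(p.tolist(),max_speed=v,guard=30);wait(.3)
    s=read_state();print(g,s["time"],s["eef_pos"].round(1) if hasattr(s["eef_pos"],'round') else s["eef_pos"],s["ft_force"])
    for n in("side","top"):
        c=camera(n);pickle.dump(c,open(f"{n}{k}.pkl","wb"))
    im=np.hstack([load("side",k)["image"][190:310,300:380],load("top",k)["image"][190:310,245:325]])
    cv2.imwrite(f"pics/s{k}.png",cv2.resize(im,None,fx=5,fy=5,interpolation=cv2.INTER_CUBIC))
E
python3 - <<'E'
from press import *
go(.12,40,4);go(.25,40,5)
E
```

```text
[548.1 -33.6 123.7]
False 13.375 [547.9 -34.1 123.4] [-0.66308283 -4.66727392  7.29858949]
[548.  -37.6 103.6]
False 14.4417 [547.9 -37.9 103.4] [-0.43076142 -2.31937622  8.38865594]
```

View pics/s5.png

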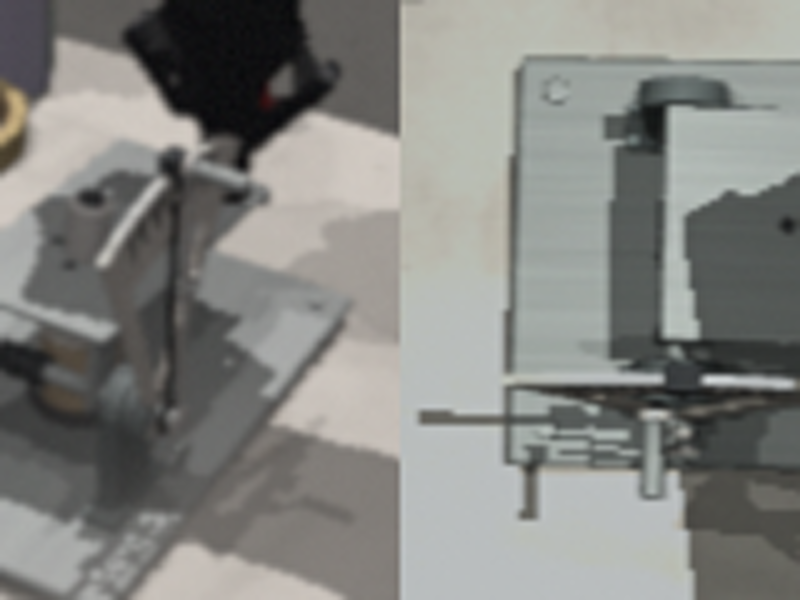

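```bash
cat > ang.py <<'E'
from press import *
def pinang(k):
    t=load("top",k); im=t["image"][283:288,255:330].astype(int)
    # bright narrow pin columns: print profile
    return im.sum(2).mean(0).astype(int)
E
python3 - <<'E'
from h import *
u=lambda z:245+(z-400+.5)/5-.5
for k,zx in((3,545),(5,652)):
    t=load("top",k);v=190+480/5-.5
    for r in [160]:
        th=0
        for _ in range(10):
            p=onz(t,u(zx),v,82+160*np.cos(th));a=wt(p)-S;th=np.arcsin(-a[1]/160)
    print(k,p,th)
for zx in(678,684,690):
    t=load("top",5);p=onz(t,u(zx),190+375/5,238);a=wt(p)-S;print("clip",p,np.arctan2(-a[1],a[2]))
E
```

```text
3 [467.55344529 172.59357725 236.9222205 ] -0.2526080788403495
5 [466.83742113 133.06279361 241.99935667] -0.0028357878320371286
clip [504.71231044 123.64673163 238.        ] 0.050440586513846745
clip [504.69086244 121.43697299 238.        ] 0.06455683441749037
clip [504.66941618 119.22739312 238.        ] 0.0786462281652505
```

The press model agrees with the picture: I commanded 0.25 and the pin turned 0.2498. The mark stands at about 0.065, so the target turn is 0.317.

Run:
```python
from press import *
go(.317,20,6)
```

```text
[548.  -38.5  93.1]
False 15.5167 [547.9 -38.9  93. ] [-2.31148415 -3.14744629 10.34601987]
```

View pics/s6.png

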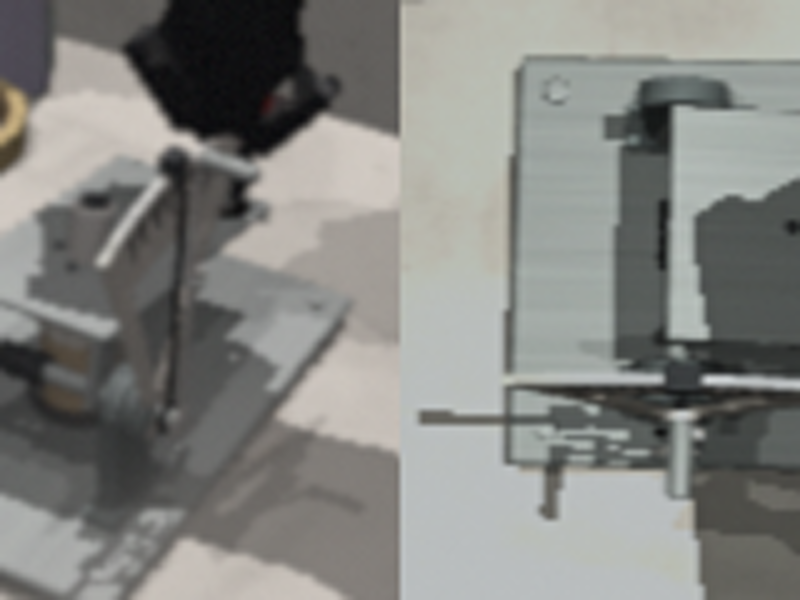

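The pin (u≈679 in the zoom) lines up with the clip (684), and in the side view the pointer (178,200) runs up to the clip (174,160). I'll hold, then release.

Run:
```python
from press import *
u=245+(679-400+.5)/5-.5;th=0
for _ in range(10):
    p=onz(load("top",6),u,285.5,82+160*np.cos(th));a=wt(p)-S;th=np.arcsin(-a[1]/160)
print("pin ang",th)
wait(2.0);s=read_state();print(s["time"],s["ft_force"])
for t in(.2,.08): movel(pose(t).tolist(),max_speed=50)
movel(tw([-30.7,-87.6,150]).tolist(),max_speed=50)
movel([548,-60,260],max_speed=150)
movel([480,-200,330],max_speed=200)
wait(.3);s=read_state();print(s["time"],s["eef_pos"],s["ft_force"])
k=7
for n in("side","top"):
    c=camera(n);pickle.dump(c,open(f"{n}{k}.pkl","wb"))
im=np.hstack([load("side",k)["image"][190:310,300:380],load("top",k)["image"][190:310,245:325]])
cv2.imwrite(f"pics/s{k}.png",cv2.resize(im,None,fx=5,fy=5,interpolation=cv2.INTER_CUBIC))
cv2.imwrite("pics/top7f.png",load("top",k)["image"])
```

```text
pin ang 0.05861946551771718
17.6167 [-1.29264845 -3.1114371  10.71787076]
21.4417 [ 480.16719294 -199.48491544  329.78999392] [ 0.01493344 -0.2686247  -1.05950959]
```

View pics/s7.png

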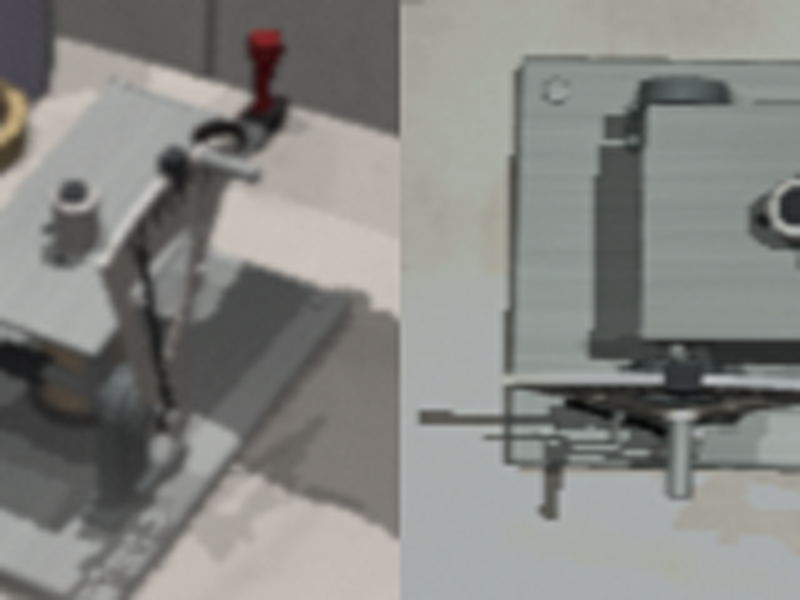

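View pics/top7f.png

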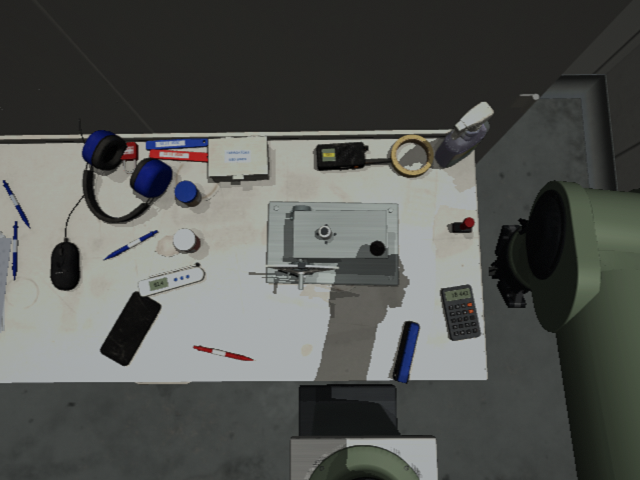

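The plate is fully up, the pointer is back at rest, the drag hand stands at the mark (pin u≈679 against clip 684), and everything else is in place. I'll hand in.

```bash
python3 -c "
from workcell import *
print(finish_job(),read_state()['time'])"
```

```text
the job is handed in; nothing more can be done
the job is handed in; nothing more can be done
```

The squeeze test is done and handed in; the last reading, just before handing in, was 21.4 s of the 46 s allowed.

- **Drag hand back:** I pushed it back by its pin with the closed fingertips until it met the resting pointer. Contact came at y=158.7 mm, where I had predicted 158, with about 4 N on the tool. The pin angle was then -0.253 rad.
- **Press:** I pressed the thumb pad along its arc to 0.317 rad. The force was 10–11 N, about what the spring figures give. I held it there for more than 2 s and let the plate come up again.
- **Last pictures:** The plate is fully up and the pointer is back at rest. The drag hand stands at about 0.059 rad against the mark at about 0.065 rad, which is roughly 1 mm apart at the line. The mark and the loose things look unmoved and the robot is clear.

**Checks that disagreed:**
- **Pad to shaft:** The pad's horizontal distance from the shaft measured about 158 mm against the 165 mm given. The slant distance was about 169 mm. The turn commanded from it agreed with the picture (0.25 rad commanded, 0.2498 measured).
- **Mark angle:** Single-view readings ranged from 0.02 to 0.07 rad. The side view gave the low ones, so I relied on the top view and on the two views together.
- **Pot:** I did not measure the pot's position in its collar separately.

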